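# Forming block out of the tilt bin

### The job

Tilt the white bin of the grey bench unit all the way forward so that the aluminium forming block lying at its back comes within reach, and take the block out. Set it down gently in the middle of the dark bench pad, standing on its base with the three posts up and its long side along the pad's long side, and tilt the bin fully shut again. Leave the tool jar, the small bottle and the black case where they stand.

Things in the scene. Friction and masses are not known exactly. Their poses are not given: they have to be found in the camera images.
- unit: grey sheet-steel tilt-bin unit fixed to the bench, 154 mm deep, 284 wide, 158 high, holding one white bin. Origin on the bench under the middle of the bin's hinge line, at the unit's front; x into the unit (to its back), y along the hinge line, z up. Side cheeks (inner faces y = +-136 mm) slope from 46 mm high at the front up to the top sheet's front edge. Back open but for two narrow rails.
- roof (a point): middle of the front edge of the unit's top sheet, on its top face: unit frame x 58, y 0, z 158 mm. The sheet is 3 mm thick and covers x from 58 to 150 mm, so the back of the shut bin is roofed over; in front of it the unit is open above. Axes as the unit's.
- hinge (a point): middle of the bin's hinge line (the bin's bottom front edge): unit frame x 0, y 0, z 30 mm. The bin turns about the unit's y axis through it. Axes as the unit's.
- bin (a joint): tilt of the bin, rad: 0 shut (front wall upright), 0.85 fully forward on its stop, the lip having swung out of the unit's front (unit's -x) and down. Hinge with slight friction (0.12 N m): left on its stop the bin stays open; let go less than a third of the way forward it falls shut by itself. Drawing it forward takes under 8 N at the lip. Bin mass 0.6 kg.
- lip (a point): middle of the rolled lip, a round bar 12 mm thick along the whole 268 mm top edge of the bin's front wall, to pinch or hook from above. 125 mm up the front wall from the hinge line, 2 mm towards the bin's back. Moves with the bin; axes are the bin's: x to its back, y along the lip, z up the front wall. Shut, it is 155 mm above the bench, with 50 mm free behind it to the top sheet.
- bin_floor (a point): centre of the bin's inner floor, moving with the bin: 67 mm behind the hinge line and 4 mm above it when shut; axes are the bin's. Inside 260 mm wide, 122 mm front to back; walls 4 mm. Front wall 125 mm high, back wall 35 mm, side walls sloping from 118 mm at the front to 35 mm high at 75 mm from the front.
- block: wire-forming block: plain aluminium bar 75 mm long (x), 40 wide (y), 34 high (z), three steel posts 8, 12, 16 mm thick and 14 mm tall in a row along its top; 48 mm high in all, about 0.3 kg. Origin at the centre of its underside. Starts at the back of the bin floor, posts up, lying front to back; as the bin tilts it slides down the floor till its end rests on the front wall.
- pad: dark grey rubber bench pad fixed to the bench, 150 mm (x) by 210 mm (y, its long side), 4 mm thick. Origin at the centre of its underside, on the bench.
- jar: bystander: glass jar 80 mm wide, 100 mm high, full of pliers standing up to about 155 mm. Origin at the centre of its underside.
- case: bystander: black hard case 155 by 58 by 36 mm. Origin at the centre of its underside, x along it.
- bottle: bystander: small amber bottle with a white cap, 38 mm wide, 80 mm high. Origin at the centre of its underside.

How it is judged:
By the outcome, as a careful person would: the job done as asked, in the order asked, and still so for the second after the job is handed in, with the robot touching nothing.
It also fails if it takes over 72 s, if anything falls off the work surface, if the arm or the gripper's body presses on something with over 40 N, if the wrist force passes 120 N, or if a joint passes its speed limit or range.

### The arm

A 6-joint arm with a two-finger parallel gripper is mounted at the origin on the work surface. World frame = base frame: x ahead of the robot, y to its left, z up, the work surface at z = 0. Lengths are in m, angles in rad, forces in N, time in s.
With the tool pointing down it reaches from about 0.325 to 0.775 m from the base axis. Payload 5.5 kg.
Tool frame: the origin (TCP) lies between the finger pads; the fingertips stand 8 mm ahead of it and the grasp point (between the pads) lies 11 mm behind it (tcp_to_tips is the distance from the TCP to the fingertips, in m); z points along the fingers, y is the direction in which the jaws open and shut (so a half turn about z gives the same grasp; the last joint's range is limited). The gripper opens to 88 mm and grips with 3 to 60 N. Pads are 20 mm wide; open, the fingers measure 115 mm over their backs; the gripper's body (75 mm by 178 mm) begins 61 mm behind the grasp point.
Start: joints at [1.218, 0.091, 1.231, -0, 1.82, -0.057], TCP at [0.175, 0.574, 0.231] pointing down, gripper open.
Joint ranges: [-2.87, 2.87], [-0.86, 2.18], [0.17, 2.46], [-1.51, 4.65], [0.06, 2.69], [-2.65, 2.65]. Speed limits (rad/s): [2.57, 2.57, 3.01, 3.14, 3.14, 3.14].

### API

Orientations are given as a unit quaternion [w, x, y, z].
In Python, from bench import * gives the robot as it stands. Calls block until the motion is done:
- move_to(position, orientation): joint-space move of the TCP to a pose.
- move_l(position, speed=0.15, orientation=None): straight line of the TCP; orientation=None keeps the orientation; speed is the mean speed in m/s.
- movej(angles): joint-space move.
- gripper_open() and close(): open the fingers fully, or close them until they stop; the grip force is fixed at half the most.
- hold(seconds).
- inverse_kinematics(position, orientation): joint angles nearest the present ones, or None.
- state(): the state.
- get_image(name): name is "scene" or "top"; returns a dict with "frame" (480x640x3 uint8, blue, green, red), "depth" (480x640 float32, m along the optical axis (not along the pixel's ray), 0 where there is no reading), "camera_matrix" (3x3 intrinsics, pixels), "k1" (the pictures are not rectified: a ray, as slopes to the right and down, at radius r is drawn at 1 + k1 r^2 times it, then the intrinsics apply), "view" (4x4, takes a point from world to camera coordinates). Camera axes: x right, y up, looking along -z (the intrinsics and any distortion apply to the point x, -y, -z); pixel columns grow to the right and rows downward; lengths in m; the calibration is good to about 2 mm. A picture is of the moment at which its call begins.
A pose or a line that the arm cannot do raises IKError and nothing moves.
- job_done(): hands the job in, once; it reports no verdict.
The state is a dict: "time": time; "joint_pos": joint angles; "dq": joint speeds; "joint_torque": joint torques, N m; "ee_pos": TCP position; "ee_rot": TCP orientation; "ft_force": force on the tool from outside, world axes, zero at the start; "moment": the same for the moment, N m; "finger_gap": finger opening in m.
Only numpy, scipy, OpenCV 4.12 (cv2) and the standard library are available. Lean on these libraries where they do the work, as an engineer would, in place of code of your own. Each camera call takes 0.05 s, during which the arm holds its last target.

## Working session

There is one attempt and no reset: what is moved stays moved. The work goes in short steps, each a Python script; the robot and the scene stay as the last script left them, time stands still between calls to the robot, and variables do not carry over. Pictures are saved under pics/ and viewed, and the job is handed in when it is done.

```bash
mkdir -p pics; ls
cat > h.py <<'E'
from bench import *
import numpy as np, cv2
def snap(name,fn):
    d=get_image(name); cv2.imwrite('pics/'+fn+'.png',d['frame']); np.savez('pics/'+fn+'.npz',**{k:np.array(v) for k,v in d.items()}); return d
def load(fn): return dict(np.load('pics/'+fn+'.npz'))
def rays(d,uv):
    K=d['camera_matrix'];k1=float(d['k1'])
    uv=np.atleast_2d(np.array(uv,float))
    p=cv2.undistortPoints(uv.reshape(-1,1,2),K,np.array([k1,0,0,0,0.])).reshape(-1,2)
    c=np.c_[p[:,0],-p[:,1],-np.ones(len(p))]
    V=d['view'];R=V[:3,:3];t=V[:3,3]
    return -R.T@t, c@R   # depth-scaled dirs
def onplane(d,uv,z):
    o,r=rays(d,uv); s=(z-o[2])/r[:,2]; return o+r*s[:,None]
def bydepth(d,uv):
    o,r=rays(d,uv); uv=np.atleast_2d(uv).astype(int)
    return o+r*d['depth'][uv[:,1],uv[:,0]][:,None]
def proj(d,P):
    P=np.atleast_2d(P);V=d['view'];c=P@V[:3,:3].T+V[:3,3]
    a=c[:,0]/-c[:,2];b=-c[:,1]/-c[:,2];f=1+float(d['k1'])*(a*a+b*b)
    K=d['camera_matrix'];return np.c_[K[0,0]*a*f+K[0,2],K[1,1]*b*f+K[1,2]]
E
python3 - <<'E'
from h import *
a=snap('scene','s0');b=snap('top','t0')
for d in(a,b): print(d['camera_matrix'],d['k1'],rays(d,[[320,240]]))
print(state())
E
```

```text
pics
[[462.81207889   0.         310.36690055]
 [  0.         462.81207889 238.2722083 ]
 [  0.           0.           1.        ]] -0.08839198380665365 (array([0.68987956, 0.79875403, 0.84087689]), array([[-0.15691326, -0.7297876 , -0.66575934]]))
[[502.93735176   0.         315.77531801]
 [  0.         502.93735176 244.70883313]
 [  0.           0.           1.        ]] -0.0465394174414581 (array([0.35907043, 0.01470807, 1.46660625]), array([[ 0.14632663, -0.01366097, -0.98922198]]))
{'time': 0.1, 'joint_pos': array([ 1.21836139e+00,  9.17831858e-02,  1.23175844e+00,  3.17986936e-05,
        1.81978460e+00, -5.66910401e-02]), 'dq': array([-0.00016733, -0.0033871 , -0.00103043,  0.00158972, -0.00042607,
       -0.00042414]), 'joint_torque': array([ 1.58470237e-03, -4.47858310e+01, -4.07570243e+01,  7.00583146e-02,
        2.84711685e-02, -8.95427638e-05]), 'ee_pos': array([0.17477244, 0.57372447, 0.22962413]), 'ee_rot': array([-1.91169322e-04,  1.47329722e-01,  9.89087054e-01, -8.45582286e-04]), 'ft_force': array([1.01431106, 1.14712   , 0.38722322]), 'moment': array([0.03209409, 0.01100218, 0.01295653]), 'finger_gap': 0.08771127733183909}
```

View pics/s0.png

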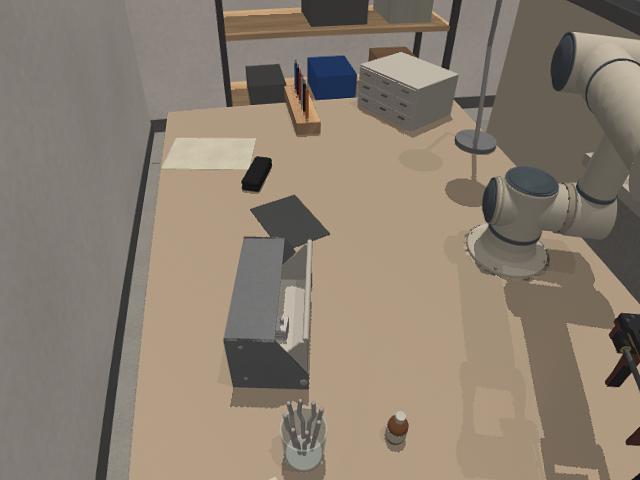

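View pics/t0.png

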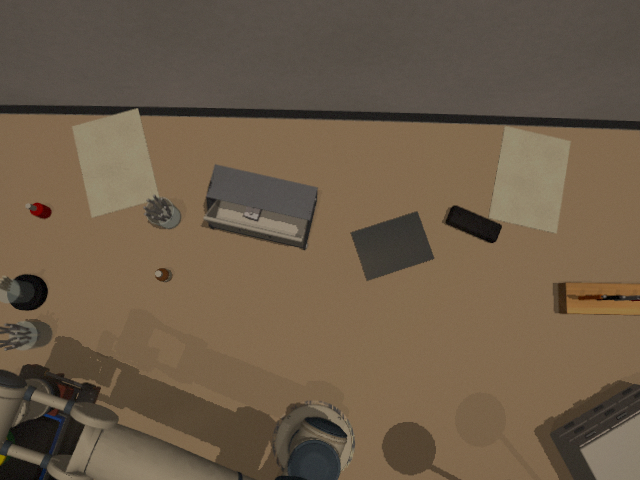

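Run:
```python
from h import *
b=load('t0');a=load('s0')
c=b['frame'][150:290,190:450];cv2.imwrite('pics/t0z.png',cv2.resize(c,None,fx=3,fy=3,interpolation=cv2.INTER_CUBIC))
c=a['frame'][180:400,215:345];cv2.imwrite('pics/s0z.png',cv2.resize(c,None,fx=2.7,fy=2.7,interpolation=cv2.INTER_CUBIC))
# depth-based: points
for d,n in((b,'t'),(a,'s')):
    vv,uu=np.mgrid[0:480,0:640]
    uv=np.c_[uu.ravel(),vv.ravel()]
    P=bydepth(d,uv).reshape(480,640,3); np.save('pics/P%s.npy'%n,P)
P=np.load('pics/Pt.npy')
m=(abs(P[...,2]-0.158)<0.012)&(P[...,0]>0.3)
m[:, :200]=0;m[:,330:]=0
uv=np.argwhere(m)[:,::-1]; print(len(uv),P[m].mean(0))
m8=cv2.morphologyEx(m.astype(np.uint8),cv2.MORPH_OPEN,np.ones((9,9)))
uv=np.argwhere(m8>0)[:,::-1]
Q=onplane(b,uv,0.158)[:,:2].astype(np.float32)
r=cv2.minAreaRect(Q*1000);print(r,cv2.boxPoints(r), P[m8>0][:,2].mean())
# pad
hsv=cv2.cvtColor(b['frame'],cv2.COLOR_BGR2HSV)
m=(b['frame'].max(2)<75).astype(np.uint8);m[:, :340]=0;m[:,442:]=0;m[:200]=0;m[290:]=0
m=cv2.morphologyEx(m,cv2.MORPH_OPEN,np.ones((3,3)))
Q=onplane(b,np.argwhere(m>0)[:,::-1],0.004)[:,:2].astype(np.float32)
r=cv2.minAreaRect(Q*1000);print('pad',r,cv2.boxPoints(r),Q.mean(0))
```

```text
4054 [0.66762453 0.15697257 0.1587644 ]
((679.5488891601562, 155.1204071044922), (282.71502685546875, 92.74279022216797), 78.2152099609375) [[605.2846    26.213196]
 [696.0726     7.271759]
 [753.8132   284.02762 ]
 [663.0252   302.96906 ]] 0.15865386239432683
pad ((564.8436889648438, -218.04452514648438), (148.68234252929688, 208.3083953857422), 19.374902725219727) [[ 460.15967 -144.45131]
 [ 529.2655  -340.9628 ]
 [ 669.5277  -291.63776]
 [ 600.4219   -95.12625]] [ 0.56473804 -0.21772023]
```

Run:
```python
from h import *
P=np.load('pics/Pt.npy')
for u in (230,260,290): print(u,[(v,P[v,u].round(3).tolist()) for v in range(165,240,6)])
```

```text
230 [(165, [0.796, 0.27, 0.004]), (171, [0.735, 0.243, 0.155]), (177, [0.718, 0.242, 0.157]), (183, [0.701, 0.241, 0.156]), (189, [0.684, 0.24, 0.159]), (195, [0.668, 0.239, 0.159]), (201, [0.651, 0.238, 0.159]), (207, [0.661, 0.258, 0.034]), (213, [0.645, 0.259, 0.026]), (219, [0.624, 0.255, 0.044]), (225, [0.587, 0.235, 0.156]), (231, [0.595, 0.259, 0.01]), (237, [0.579, 0.26, -0.002])]
260 [(165, [0.799, 0.18, 0.002]), (171, [0.779, 0.179, 0.007]), (177, [0.72, 0.161, 0.154]), (183, [0.703, 0.16, 0.158]), (189, [0.686, 0.159, 0.161]), (195, [0.669, 0.159, 0.163]), (201, [0.653, 0.158, 0.162]), (207, [0.636, 0.157, 0.163]), (213, [0.645, 0.17, 0.039]), (219, [0.628, 0.17, 0.038]), (225, [0.61, 0.169, 0.037]), (231, [0.572, 0.155, 0.163]), (237, [0.576, 0.168, 0.029])]
290 [(165, [0.801, 0.09, 0.004]), (171, [0.783, 0.089, 0.002]), (177, [0.764, 0.089, 0.001]), (183, [0.705, 0.08, 0.158]), (189, [0.686, 0.079, 0.165]), (195, [0.672, 0.079, 0.158]), (201, [0.655, 0.079, 0.159]), (207, [0.64, 0.078, 0.156]), (213, [0.622, 0.077, 0.163]), (219, [0.629, 0.083, 0.039]), (225, [0.612, 0.082, 0.036]), (231, [0.595, 0.082, 0.034]), (237, [0.359, 0.015, 1.467])]
```

View pics/t0z.png

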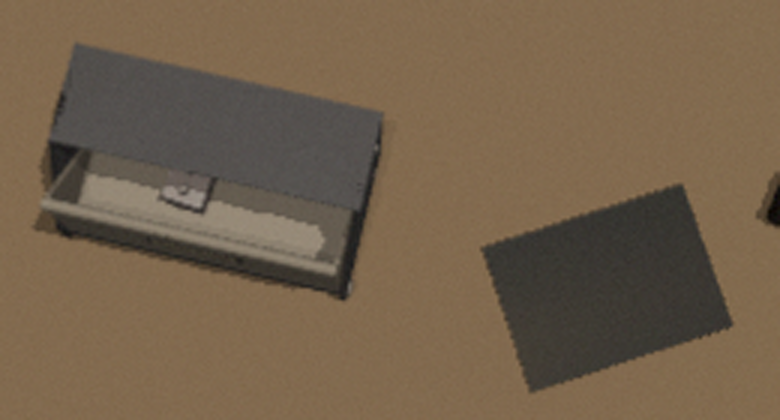

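View pics/s0z.png

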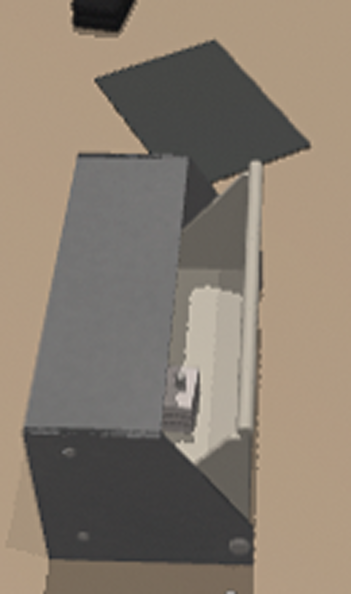

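```bash
cat >> h.py <<'E'
EX=np.array([0.979,-0.2045,0]);EX/=np.linalg.norm(EX);EZ=np.array([0,0,1.]);EY=np.cross(EZ,EX)
ORG=np.array([0.5777,0.1764,0])
def U(x,y,z): return ORG+(EX*x+EY*y)/1000+EZ*z/1000
def B(th,x,y,z):
    c,s=np.cos(th),np.sin(th); return U(x*c-z*s,y,30+x*s+z*c)
from scipy.spatial.transform import Rotation as Ro
def quat(zt,yt):
    zt=zt/np.linalg.norm(zt);yt=yt-zt*(yt@zt);yt/=np.linalg.norm(yt)
    q=Ro.from_matrix(np.c_[np.cross(yt,zt),yt,zt]).as_quat();return q[[3,0,1,2]]
def lean(phi,s=1):  # jaws in x-z plane, body leaning to the front by phi
    z=EX*np.sin(phi)-EZ*np.cos(phi); y=EX*np.cos(phi)+EZ*np.sin(phi); return z,quat(z,s*y)
E
python3 - <<'E'
from h import *
a=load('s0');b=load('t0')
pts=[U(58,142,158),U(58,-142,158),U(150,142,158),U(150,-142,158),B(0,2,134,125),B(0,2,-134,125)]
pad=np.array([[.460,-.1445,.004],[.529,-.341,.004],[.6695,-.2916,.004],[.6004,-.095,.004]])
for d,n in((a,'s0'),(b,'t0')):
    im=d['frame'].copy()
    im=cv2.resize(im,None,fx=3,fy=3,interpolation=cv2.INTER_CUBIC)
    for p in proj(d,np.r_[pts,pad]): cv2.circle(im,tuple(int(x) for x in p*3+1),3,(0,0,255),1)
    im=im[180*3:380*3,200*3:440*3] if n=='s0' else im[150*3:290*3,190*3:450*3]
    cv2.imwrite('pics/%sp.png'%n,im)
P=np.load('pics/Pt.npy');
for v in range(206,224,2): print(v,[(u,[round(1000*float(t)) for t in ((P[v,u]-ORG)@EX,(P[v,u]-ORG)@EY,P[v,u][2])]) for u in range(240,266,3)])
q0=state()['joint_pos']
for s in(1,-1):
  for th,ph in((0,.35),(.4,.6),(.85,.85),(.85,.6)):
    z,q=lean(ph,s);j=inverse_kinematics(B(th,2,0,125)-z*.003,q);print(s,th,ph,j)
E
```

```text
206 [(240, [75, 70, 32]), (243, [77, 62, 33]), (246, [73, 47, 67]), (249, [57, 22, 163]), (252, [60, 16, 155]), (255, [62, 8, 156]), (258, [64, 0, 155]), (261, [66, -8, 157]), (264, [68, -15, 155])]
208 [(240, [69, 69, 31]), (243, [71, 60, 35]), (246, [67, 46, 66]), (249, [67, 35, 80]), (252, [70, 29, 70]), (255, [73, 20, 69]), (258, [58, -2, 158]), (261, [60, -9, 156]), (264, [62, -17, 159])]
210 [(240, [63, 67, 34]), (243, [65, 58, 38]), (246, [62, 44, 67]), (249, [62, 35, 74]), (252, [66, 28, 66]), (255, [66, 18, 73]), (258, [69, 10, 71]), (261, [76, 7, 40]), (264, [79, -1, 36])]
212 [(240, [58, 66, 34]), (243, [59, 57, 35]), (246, [55, 42, 70]), (249, [56, 33, 79]), (252, [60, 26, 68]), (255, [62, 18, 65]), (258, [63, 9, 69]), (261, [71, 6, 36]), (264, [73, -3, 37])]
214 [(240, [52, 64, 36]), (243, [47, 49, 72]), (246, [51, 42, 65]), (249, [53, 34, 64]), (252, [54, 24, 69]), (255, [56, 16, 70]), (258, [59, 9, 63]), (261, [66, 5, 35]), (264, [68, -4, 34])]
216 [(240, [46, 62, 35]), (243, [48, 54, 38]), (246, [45, 40, 67]), (249, [45, 30, 76]), (252, [48, 23, 68]), (255, [51, 15, 6
[... 623 characters left out ...]
264, [44, -10, 37])]
1 0 0.35 [ 0.33982857 -0.16363174  1.64450748 -0.18296659  1.36172876  0.55680128]
1 0.4 0.6 [ 0.50088304 -0.42911233  1.94465305 -0.40822165  1.17760388  0.77818414]
1 0.85 0.85 [ 0.71538671 -0.61360775  2.2269501  -0.75170229  1.06784206  1.138812  ]
1 0.85 0.6 [ 0.58005392 -0.51542239  2.06172703 -0.44631383  1.18240631  0.86983894]
-1 0 0.35 [ 0.33982857 -0.16363174  1.64450748 -0.18296659  1.36172876 -2.58479138]
-1 0.4 0.6 [ 0.50088304 -0.42911233  1.94465305 -0.40822165  1.17760388 -2.36340851]
-1 0.85 0.85 [ 0.71538671 -0.61360775  2.2269501  -0.75170229  1.06784206 -2.00278066]
-1 0.85 0.6 [ 0.58005392 -0.51542239  2.06172703 -0.44631383  1.18240631 -2.27175371]
```

View pics/s0p.png

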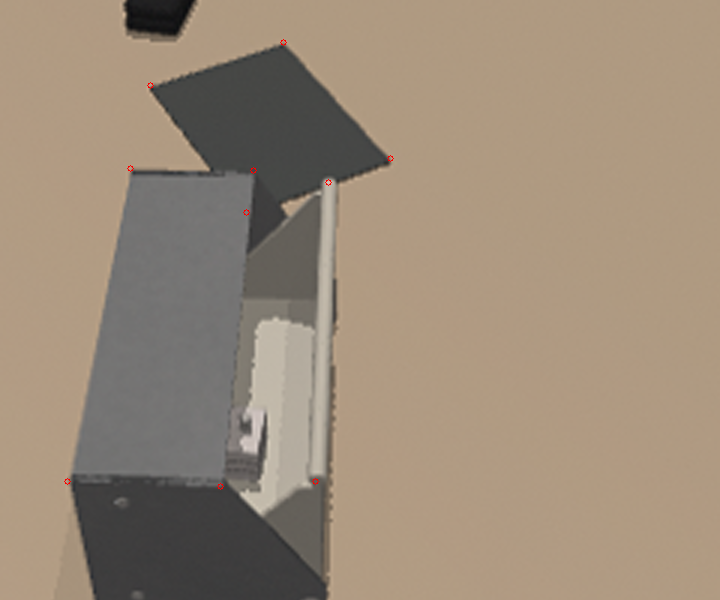

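View pics/t0p.png

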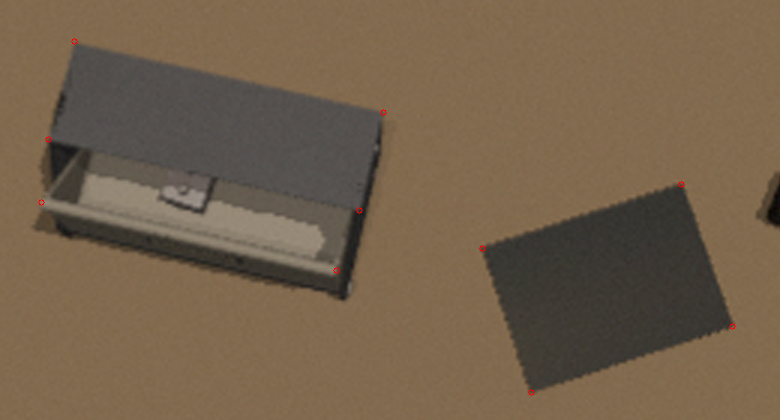

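Run:
```python
from h import *
z,q=lean(.35);T=B(0,2,0,125)-z*.003
move_to(T-z*.12,q); print(state()['time'])
snap('scene','s1')
move_l(T-z*.03,.15); snap('scene','s2');move_l(T,.04);s=state();print(s['time'],s['ee_pos']-T,s['ft_force'],s['finger_gap'])
snap('scene','s3')
```

```text
2.0167
3.7667 [9.72323641e-05 3.39627111e-05 2.36954214e-04] [ 1.03811608  0.40439192 -0.73769054] 0.08795841417036265
```

View pics/s3.png

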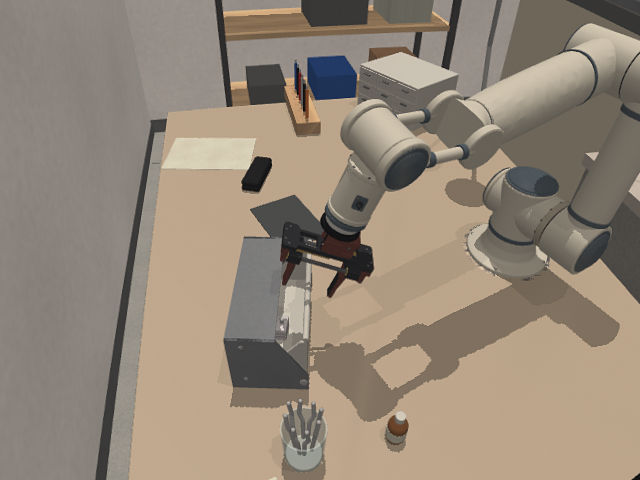

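The picture shows the fingers straddling the lip (fingertips near (290,275) and (335,290), lip at x≈308), with no contact forces.

Run:
```python
from h import *
close();s=state();print(s['time'],s['ft_force'],s['finger_gap'])
for th in np.linspace(0,.85,8)[1:]:
    z,q=lean(.35+.5*th/.85);T=B(th,2,0,125)-z*.003
    move_l(T,.05,q);s=state();print(round(s['time'],2),round(th,2),s['ft_force'].round(1),round(s['finger_gap'],4),(s['ee_pos']-T).round(4))
    if abs(s['ft_force']).max()>40: break
snap('scene','s4');snap('top','t4')
```

```text
4.9833 [-3.56430654  0.48540968  1.00203743] 0.010914128880806109
5.44 0.12 [ 5.  -0.5 -3.5] 0.0115 [ 0.0003 -0.0001 -0.0001]
5.9 0.24 [ 4.7 -0.9 -2.2] 0.011 [ 0.0003 -0.0001  0.0003]
6.36 0.36 [ 2.1 -1.1  0.8] 0.0109 [ 0.0003 -0.0001  0.0007]
6.82 0.49 [ 0.7 -3.   4.3] 0.0106 [ 0.0004 -0.0001  0.0011]
7.28 0.61 [-0.9 -2.3  6.2] 0.0114 [0.0001 0.     0.001 ]
7.73 0.73 [-1.9 -0.8  6.7] 0.0112 [-0.0002  0.0003  0.0005]
8.19 0.85 [-5.8 -1.3  6.6] 0.0112 [-0.0004  0.0002  0.    ]
```

View pics/s4.png

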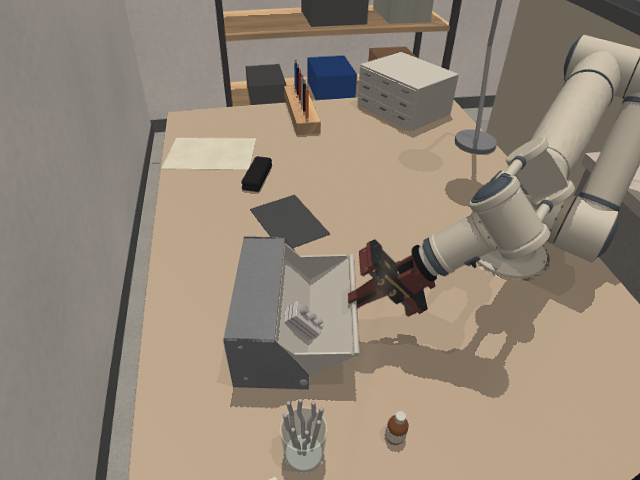

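View pics/t4.png

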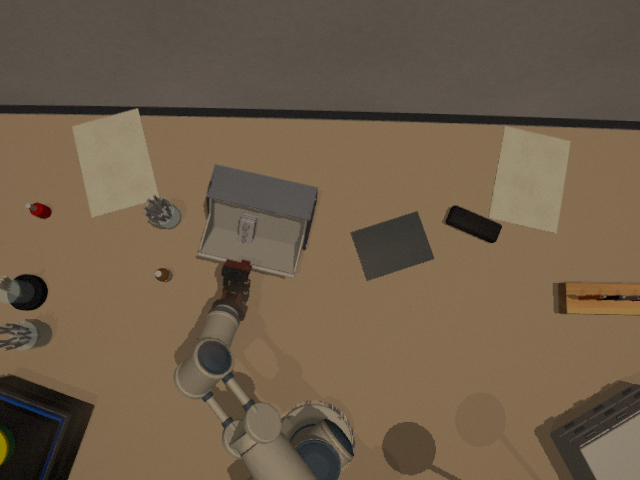

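The bin is tilted forward, the lip is between the fingers and the block is visible at scene (303,320) and top (247,228). Next I press lightly onto the stop, release, retreat and look again.

Run:
```python
from h import *
z,q=lean(.85);T=B(.88,2,0,125)-z*.003
move_l(T,.03,q);s=state();print(s['ft_force'].round(1),(s['ee_pos']-T).round(4))
T=B(.85,2,0,125)-z*.003; move_l(T,.03)
gripper_open();print(state()['ft_force'].round(1))
move_l(T-z*.07,.15);
z2,q2=lean(.5);move_l(T+np.array([-.05,0,.2]),.25,q2)
print(state()['time'])
d=snap('top','t5');e=snap('scene','s5')
c=d['frame'][160:280,190:330];cv2.imwrite('pics/t5z.png',cv2.resize(c,None,fx=5,fy=5,interpolation=cv2.INTER_CUBIC))
c=e['frame'][230:400,220:380];cv2.imwrite('pics/s5z.png',cv2.resize(c,None,fx=3.5,fy=3.5,interpolation=cv2.INTER_CUBIC))
```

```text
[11.  -3.9  4.9] [ 0.0018 -0.0002  0.0028]
[-0.1 -0.   0. ]
11.4667
```

View pics/t5z.png

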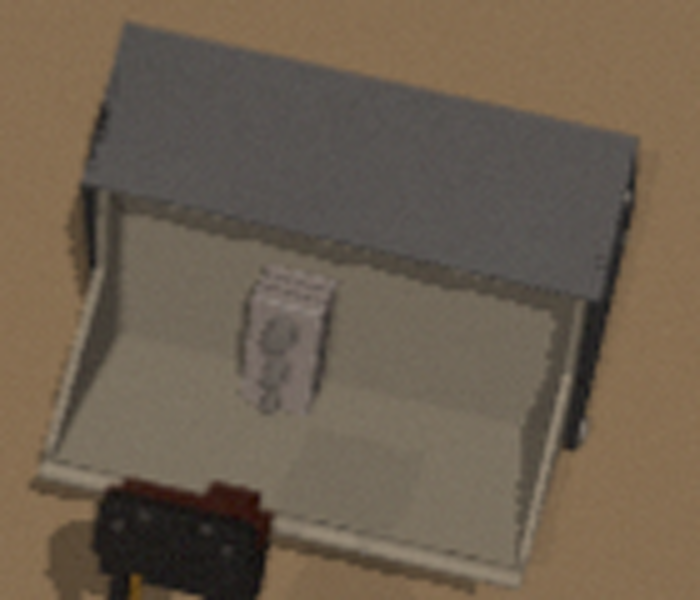

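View pics/s5z.png

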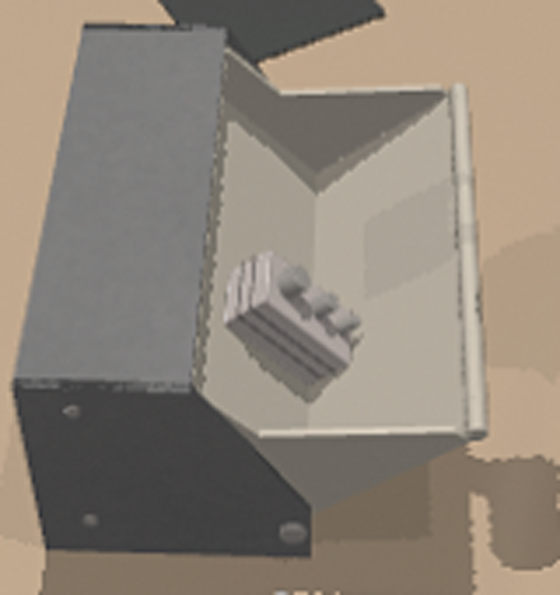

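```bash
cat >> h.py <<'E'
def tobin(th,P):
    P=np.atleast_2d(P)-ORG;x=P@EX*1000;y=P@EY*1000;z=P[:,2]*1000-30;c,s=np.cos(th),np.sin(th)
    return np.c_[x*c+z*s,y,-x*s+z*c]
def onbin(d,uv,th,zb):
    o,r=rays(d,uv);n=B(th,0,0,1)-B(th,0,0,0);n/=np.linalg.norm(n);p0=B(th,0,0,zb)
    return o+r*(((p0-o)@n)/(r@n))[:,None]
E
python3 - <<'E'
from h import *
d=load('t5');e=load('s5')
uv=np.array([[258,303],[331,318],[240,402],[312,412]])/5+[190,160]
print(tobin(.85,onbin(d,uv,.85,38)).round(1))
uv=np.array([[340,212],[345,418]])/3.5+[220,230]
# pixels classified by depth: points in the bin frame with bz>20, away from walls
for dd,n in((d,'t'),(e,'s')):
    vv,uu=np.mgrid[230:400,220:380] if n=='s' else np.mgrid[160:280,190:330]
    uv=np.c_[uu.ravel(),vv.ravel()];Q=tobin(.85,bydepth(dd,uv))
    m=(Q[:,0]>15)&(Q[:,0]<110)&(abs(Q[:,1])<110)&(Q[:,2]>-10)&(Q[:,2]<60)
    fl=m&(Q[:,1]<-20)&(Q[:,0]>30); print(n,'floor z',np.median(Q[fl,2]))
    b=m&(Q[:,2]>28)&(Q[:,2]<46)
    fw=(Q[:,2]>40)&(Q[:,2]<100)&(abs(Q[:,1])<100)&(abs(Q[:,0])<15);print(' front wall x',np.median(Q[fw,0]))
    print(' block top',b.sum(),np.percentile(Q[b],[3,50,97],axis=0).round(1).tolist())
    r=cv2.minAreaRect(Q[b][:,:2].astype(np.float32));print(r, np.median(Q[b,2]))
E
```

```text
[[76.9 40.6 38. ]
 [78.2 -0.5 38. ]
 [ 2.4 46.5 38. ]
 [ 7.4  4.8 38. ]]
t floor z 3.7382989012152557
 front wall x 4.887758241474785
 block top 261 [[17.6, 7.7, 28.8], [53.2, 24.4, 38.1], [82.2, 46.2, 43.6]]
((50.08353805541992, 27.49828338623047), (40.86792755126953, 69.30064392089844), 88.67387390136719) 38.13762874487082
s floor z 3.25293702258843
 front wall x 3.1935216677033473
 block top 404 [[17.0, 8.9, 28.8], [52.7, 35.3, 37.0], [79.2, 47.5, 43.7]]
((47.429718017578125, 27.613906860351562), (42.13833999633789, 65.6740493774414), 88.19127655029297) 37.04234767421079
```

Run:
```python
from h import *
d=load('t5');e=load('s5')
c=d['frame'][205:250,230:265];A=cv2.resize(c,None,fx=10,fy=10,interpolation=cv2.INTER_CUBIC)
c=e['frame'][295:350,278:328];C=cv2.resize(c,None,fx=10,fy=10,interpolation=cv2.INTER_CUBIC)
im=np.zeros((560,860,3),np.uint8);im[:450,:350]=A;im[:550,355:855]=C
im=im[:, :]
for im2,n in((A,'a'),(C,'c')):
    h,w=im2.shape[:2]
    for x in range(0,w,50): cv2.putText(im2,str(x//10),(x,8),0,.3,(0,255,0));cv2.line(im2,(x,10),(x,14),(0,255,0))
    for y in range(0,h,50): cv2.putText(im2,str(y//10),(0,y+4),0,.3,(0,255,0))
im[:450,:350]=A;im[:550,355:855]=C
im=cv2.convertScaleAbs(im,alpha=1.4);cv2.imwrite('pics/z5.png',im[:, :800])
```

```text
(no output)
```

View pics/z5.png

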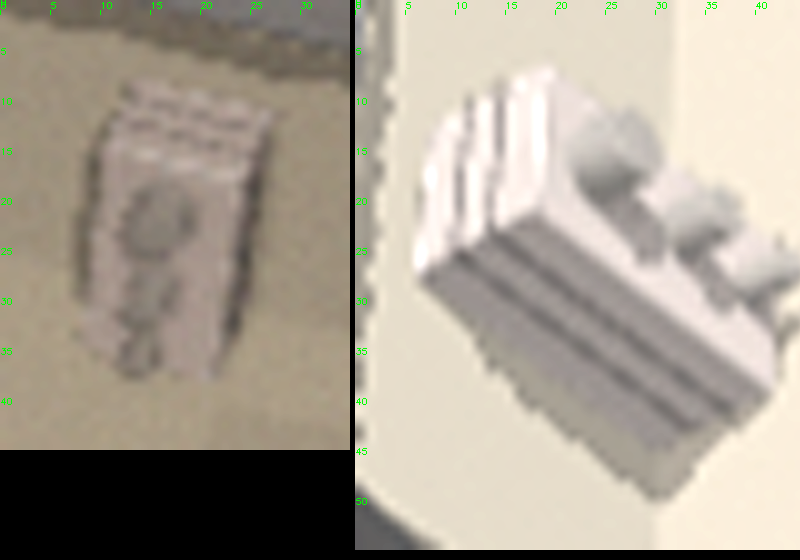

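Run:
```python
from h import *
d=load('t5');e=load('s5')
o=-.5
print(tobin(.85,onbin(e,np.array([[19.5,6.5],[18.5,21],[41.5,38.5]])+[278+o,295+o],.85,38)).round(1))
print(tobin(.85,onbin(e,np.array([[6.3,27.5]])+[278+o,295+o],.85,4)).round(1))
print(tobin(.85,onbin(d,np.array([[10.8,15],[24.5,17.3],[7.5,34],[21.5,37.5]])+[230+o,205+o],.85,38)).round(1))
```

```text
[[77.9  6.9 38. ]
 [78.1 45.1 38. ]
 [ 6.9 46.6 38. ]]
[[77.6 44.3  4. ]]
[[79.7 44.4 38. ]
 [82.7  6.  38. ]
 [ 8.6 49.7 38. ]
 [ 7.7  8.9 38. ]]
```

```bash
cat >> h.py <<'E'
PAD=np.array([.5648,-.218,.004]);L=np.array([.3317,-.9434,0]);L/=np.linalg.norm(L)
def gq(phi,s=1):
    z=EX*np.sin(phi)-EZ*np.cos(phi);return z,quat(z,s*EY)
def place(sg,s,dx=-.0027,dz=.0138,rel=.25):
    bx=sg*L;by=np.cross(EZ,bx);z=-(np.sin(rel)*bx+np.cos(rel)*EZ)
    return PAD+bx*dx+EZ*dz,z,quat(z,s*by)
E
python3 - <<'E'
from h import *
print(state()['joint_pos'])
for s in(1,-1):
    z,q=gq(.6,s);T=B(.85,40.3,27,17.8)
    print(s,'g',inverse_kinematics(T,q),inverse_kinematics(T-z*.12,q),inverse_kinematics(T+np.array([-.05,0,.15]),q))
    for sg in(1,-1):
        p,z,q=place(sg,s);print('  p',sg,inverse_kinematics(p,q),inverse_kinematics(p+[0,0,.15],q))
E
```

```text
[ 0.60108382 -0.54491877  1.70012449 -0.3542722   1.62559271  0.72104927]
1 g [ 0.4594207  -0.18745304  1.89017546 -0.43015542  0.98973222 -0.7493612 ] [ 0.55872089 -0.38832901  1.8743637  -0.42798673  1.22799639 -0.74894113] [ 0.51123378 -0.37900032  1.77731968 -0.39660746  1.28950488 -0.83120815]
  p 1 [-0.51394477  0.32059302  1.36876811  0.16404063  1.64114037 -0.85602613] [-0.51394477  0.25508163  1.17782246  0.17265448  1.89401297 -0.81232676]
  p -1 [-0.31745698  0.04718246  1.67655308 -0.20683602  1.26959783  2.53288595] [-0.31745698 -0.03005687  1.48395436 -0.19753414  1.53400661  2.47807636]
-1 g [ 0.4594207  -0.18745304  1.89017546 -0.43015542  0.98973222  2.39223145] [ 0.55872089 -0.38832901  1.8743637  -0.42798673  1.22799639  2.39265152] [ 0.51123378 -0.37900032  1.77731968 -0.39660746  1.28950488  2.3103845 ]
  p 1 [-0.51394477  0.32059302  1.36876811  0.16404063  1.64114037  2.28556652] [-0.51394477  0.25508163  1.17782246  0.17265448  1.89401297  2.32926589]
  p -1 [-0.31745698  0.04718246  1.67655308 -0.20683602  1.26959783 -0.60870671] [-0.31745698 -0.03005687  1.48395436 -0.19753414  1.53400661 -0.6635163 ]
```

Run:
```python
from h import *
z,q=gq(.6);T=B(.85,40.3,27,17.8)
print(state()['ee_pos'],T-z*.13)
move_to(T-z*.13,q)
move_l(T-z*.04,.15);print(state()['ft_force'].round(1));move_l(T,.04);s=state();print(s['time'],s['ft_force'].round(1),(s['ee_pos']-T).round(4))
snap('scene','s6')
```

```text
[0.43435125 0.19570734 0.31266489] [0.52431324 0.21513454 0.17931793]
[ 0.1  0.4 -0.6]
14.7833 [-0.   0.   0.4] [0.0001 0.0001 0.0004]
```

View pics/s6.png

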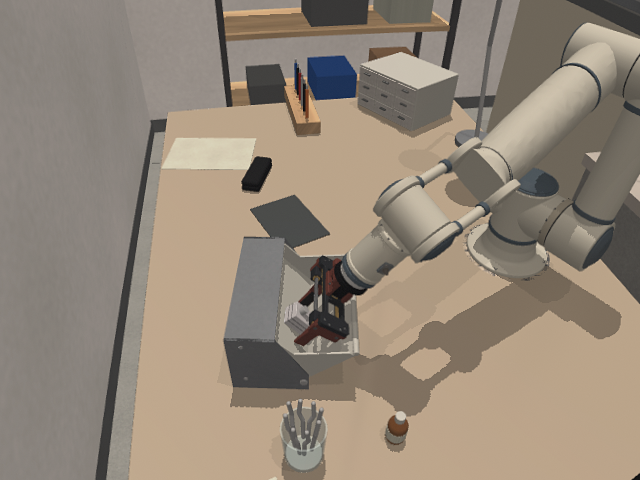

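The fingers straddle the block (block at (297,315), near finger at (320,330)) and no forces show. I close, lift away from the wall and check.

Run:
```python
from h import *
close();s=state();print(s['ft_force'].round(1),s['finger_gap'])
p=s['ee_pos'];up=-EX*.4+EZ*.92
move_l(p+up*.03,.05);print(state()['ft_force'].round(1))
move_l(p+up*.17,.2);s=state();print(s['time'],s['ft_force'].round(1),s['finger_gap'],s['ee_pos'])
p,z,q=place(1,1);move_to(p+[0,0,.14],q);s=state();print(s['time'],s['ee_pos'],s['ft_force'].round(1))
e=snap('scene','s7');snap('top','t7')
u=proj(e,p+[0,0,.14])[0].astype(int);x0,y0=u-60
c=e['frame'][max(y0,0):y0+120,x0:x0+120];cv2.imwrite('pics/s7z.png',cv2.resize(c,None,fx=5,fy=5,interpolation=cv2.INTER_CUBIC));print(x0,y0)
```

```text
[-0.  -0.8  0. ] 0.03983032149223648
[ 0.4 -0.4 -3.7]
17.2333 [-0.1  0.  -3.2] 0.03998823079309045 [0.52932474 0.21371103 0.22651704]
18.85 [ 0.56434077 -0.21431038  0.15805062] [-1.   0.5 -1.9]
227 115
```

View pics/s7.png

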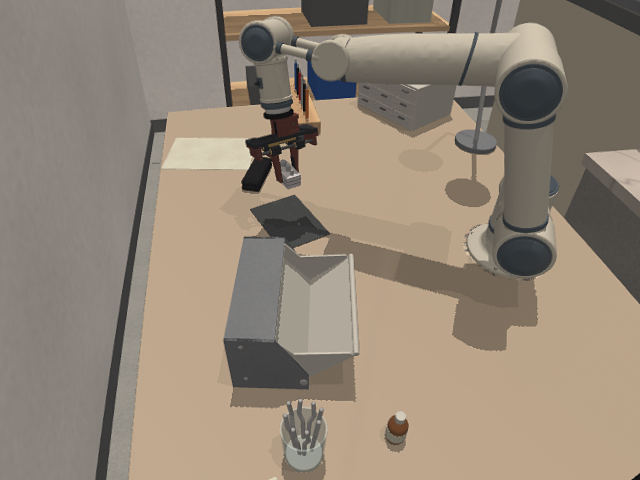

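View pics/s7z.png

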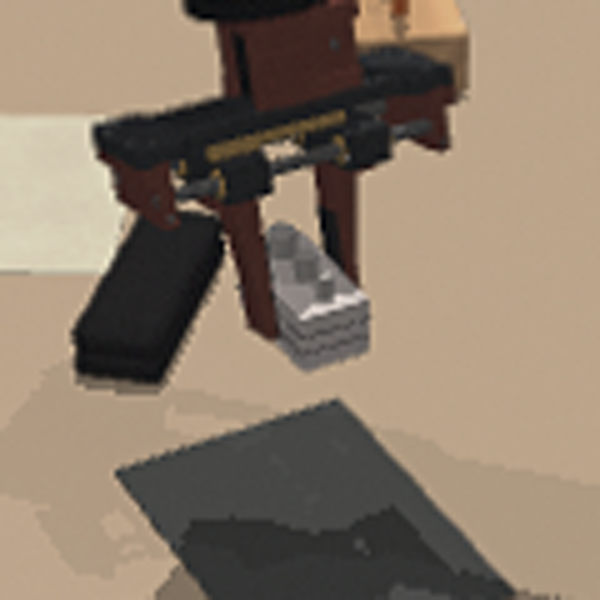

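Run:
```python
from h import *
e=load('s7');by=np.cross(EZ,L)
C=np.array([0.56434077,-0.21431038,0.15805062])+L*.0027-EZ*.0138
im=cv2.imread('pics/s7z.png')
for a in(-1,1):
  for b in(-1,1):
    for z in(0,.034):
      for P,col in ((C+L*a*.0375+by*b*.02+EZ*z,(0,0,255)),):
        u=(proj(e,P)[0]-[227,115])*5+2;print(a,b,z,u.round(0));cv2.circle(im,tuple(int(x) for x in u),4,col,1)
cv2.imwrite('pics/s7q.png',im[150:450,150:450])
```

```text
-1 -1 0 [369. 349.]
-1 -1 0.034 [369. 294.]
-1 1 0 [301. 371.]
-1 1 0.034 [299. 316.]
1 -1 0 [303. 280.]
1 -1 0.034 [302. 226.]
1 1 0 [237. 300.]
1 1 0.034 [234. 246.]
```

View pics/s7q.png

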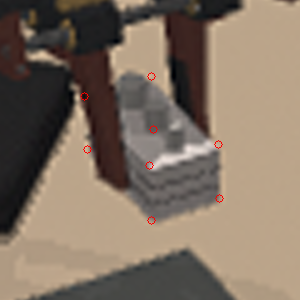

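Run:
```python
from h import *
p,z,q=place(1,1)
move_l(p+[0,0,.012],.12); hold(.2);f0=state()['ft_force'];m0=state()['moment']
print(f0,m0)
h=.012
while h>-.004:
    h-=.001; move_l(p+[0,0,h],.012); s=state(); df=s['ft_force']-f0
    if df[2]>1.5: break
print(h,df,s['moment']-m0,s['ee_pos']-p,s['time'])
e=snap('scene','s8');u=proj(e,p)[0].astype(int);x0,y0=u-50
cv2.imwrite('pics/s8z.png',cv2.resize(e['frame'][y0:y0+100,x0:x0+100],None,fx=6,fy=6,interpolation=cv2.INTER_CUBIC))
```

```text
[-0.71265118 -0.07285676 -2.17360217] [-0.29950657 -0.04310605  0.02068465]
-0.0010000000000000035 [-1.77103039  2.14293884  7.00569258] [0.26333782 0.49996847 0.00757468] [ 1.27434743e-04 -3.96243386e-05  1.28445876e-05] 23.6167
```

View pics/s8z.png

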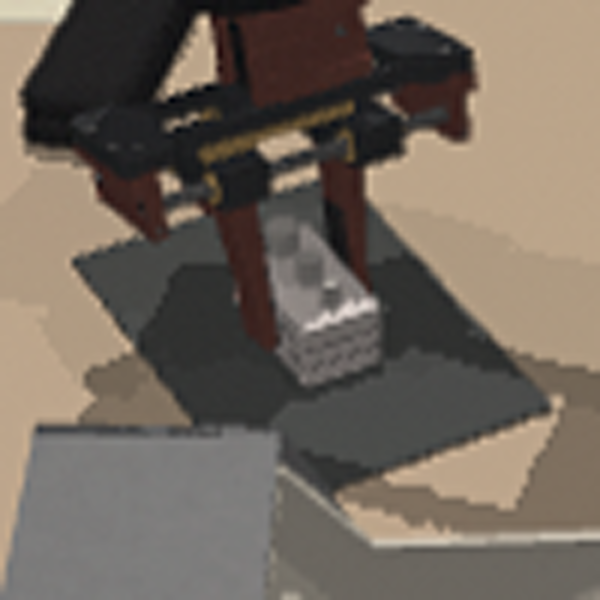

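Run:
```python
from h import *
p,z,q=place(1,1)
gripper_open();print(state()['ft_force'].round(1))
P0=state()['ee_pos'];move_l(P0-z*.09,.12)
z2,q2=lean(.6);
move_l(P0-z*.09+[0,0,.12],.25)
zz,qq=lean(.85);T=B(.85,2,0,125)-zz*.003
move_to(T-zz*.03+np.array([-.05,0,.16]),q2);print(state()['time'])
snap('scene','s9');d=snap('top','t9')
c=d['frame'][150:290,190:450];cv2.imwrite('pics/t9z.png',cv2.resize(c,None,fx=3,fy=3,interpolation=cv2.INTER_CUBIC))
```

```text
[-0.3 -0.4  0.9]
27.8083
```

View pics/s9.png

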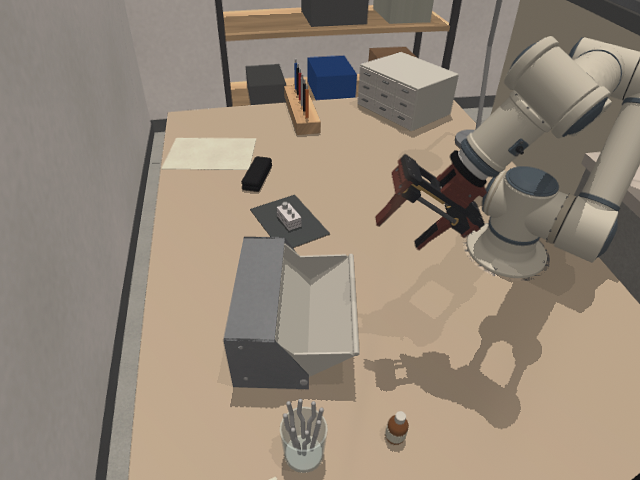

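View pics/t9z.png

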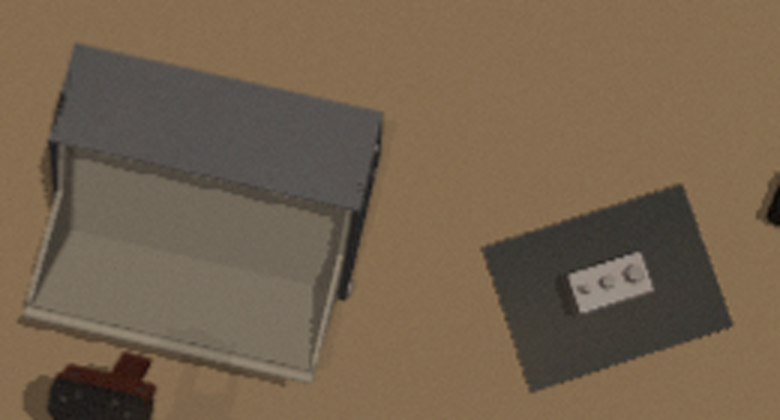

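Run:
```python
from h import *
for n,box in(('t9',(370,225,420,260)),('s9',(268,195,310,235))):
    d=load(n);m=np.zeros((480,640),np.uint8);x0,y0,x1,y1=box
    g=cv2.cvtColor(d['frame'],cv2.COLOR_BGR2GRAY)
    m[y0:y1,x0:x1]=g[y0:y1,x0:x1]>(105 if n=='t9' else 150)
    m=cv2.morphologyEx(m,cv2.MORPH_CLOSE,np.ones((3,3)))
    Q=onplane(d,np.argwhere(m>0)[:,::-1],.038)[:,:2]*1000
    r=cv2.minAreaRect(Q.astype(np.float32));bp=cv2.boxPoints(r);ctr=np.array(r[0])-PAD[:2]*1000
    e=bp[1]-bp[0];f=bp[2]-bp[1];e=e if np.hypot(*e)>np.hypot(*f) else f
    a=np.degrees(np.arctan2(e[1],e[0])-np.arctan2(L[1],L[0]))%180
    print(n,r,'off along',ctr@L[:2],'across',ctr@np.array([-L[1],L[0]]),'ang',a,np.median(bydepth(d,np.argwhere(m>0)[:,::-1])[:,2]))
```

```text
t9 ((589.1011962890625, -203.46632385253906), (98.7254867553711, 75.13980102539062), 25.26739501953125) off along -5.6502828937300995 across 27.74617427069258 ang 95.89568384546175 0.0390576340932729
s9 ((563.1892700195312, -234.308837890625), (115.5771255493164, 120.01946258544922), 80.15946960449219) off along 14.851267273719746 across -6.929105626068002 ang 60.7877601907875 0.0005948988569333125
```

Those masks caught the bench; I tighten them by saturation and keep the largest piece.

Run:
```python
from h import *
for n,box in(('t9',(360,222,425,270)),('s9',(268,195,310,235))):
    d=load(n);m=np.zeros((480,640),np.uint8);x0,y0,x1,y1=box
    h=cv2.cvtColor(d['frame'],cv2.COLOR_BGR2HSV)
    m[y0:y1,x0:x1]=((h[...,1]<60)&(h[...,2]>(95 if n=='t9' else 175)))[y0:y1,x0:x1]
    m=cv2.morphologyEx(m,cv2.MORPH_CLOSE,np.ones((5,5)))
    k,lab,st,_=cv2.connectedComponentsWithStats(m);i=1+np.argmax(st[1:,4]);m=(lab==i)
    Q=onplane(d,np.argwhere(m>0)[:,::-1],.038)[:,:2]*1000
    r=cv2.minAreaRect(Q.astype(np.float32));bp=cv2.boxPoints(r);ctr=np.array(r[0])-PAD[:2]*1000
    e=bp[1]-bp[0];f=bp[2]-bp[1];e=e if np.hypot(*e)>np.hypot(*f) else f
    a=np.degrees(np.arctan2(e[1],e[0])-np.arctan2(L[1],L[0]))
    print(n,r,'off along',ctr@L[:2],'across',ctr@np.array([-L[1],L[0]]),'ang',a,np.median(bydepth(d,np.argwhere(m>0)[:,::-1])[:,2]))
```

```text
t9 ((564.4683227539062, -215.5546875), (40.395206451416016, 74.60343933105469), 18.959012985229492) off along -2.4168907750025332 across 0.4981987554583074 ang -0.41270015946041855 0.038975605463577256
s9 ((564.6486206054688, -212.30007934570312), (37.943153381347656, 71.34867095947266), 19.33097267150879) off along -5.427440485637879 across 1.7478274975602166 ang -0.04072805726152413 0.03662503399939837
```

The block stands upright with its top at 38 mm. It is about 2–4 mm from the pad centre and 0.4° off. Next I shut the bin.

Run:
```python
from h import *
z,q=lean(.85);T=B(.85,2,0,125)-z*.003
move_l(T-z*.08,.2,q);move_l(T-z*.03,.1);move_l(T,.04);s=state();print(s['time'],s['ft_force'].round(1),(s['ee_pos']-T).round(4))
close();s=state();print(s['finger_gap'],s['ft_force'].round(1))
assert .008<s['finger_gap']<.015
for th in list(np.linspace(.85,0,8)[1:])+[-.015]:
    z,q=lean(.35+.5*max(th,0)/.85);T=B(th,2,0,125)-z*.003
    move_l(T,.05,q);s=state();print(round(s['time'],2),round(th,2),s['ft_force'].round(1),round(s['finger_gap'],4),(s['ee_pos']-T).round(4))
    if np.linalg.norm(s['ft_force'])>40: break
snap('scene','s10')
```

```text
30.25 [-0.3 -0.3 -0.2] [0.0001 0.     0.0001]
0.011132469256077124 [ 0.2 -0.3  0.8]
31.88 0.73 [-2.5  0.9  1.3] 0.0113 [ 0.0002 -0.      0.0002]
32.33 0.61 [-1.9  0.   2.1] 0.0113 [ 0.0001 -0.      0.0001]
32.79 0.49 [-1.6  0.1  3.1] 0.0112 [ 0.0001 -0.0001  0.0001]
33.25 0.36 [-0.7 -0.7  2.7] 0.0112 [ 0.0002 -0.0001  0.0001]
33.71 0.24 [ 0.3 -1.   1.4] 0.0113 [ 0.0001 -0.0001 -0.0001]
34.17 0.12 [ 1.7 -0.4  0.4] 0.0115 [ 0.0001 -0.0001 -0.0003]
34.62 0.0 [-2.2 -2.3  2.7] 0.0111 [-0.0005 -0.     -0.0001]
34.88 -0.01 [-14.2  -1.    7.6] 0.0108 [-0.0022  0.0004 -0.    ]
```

View pics/s10.png

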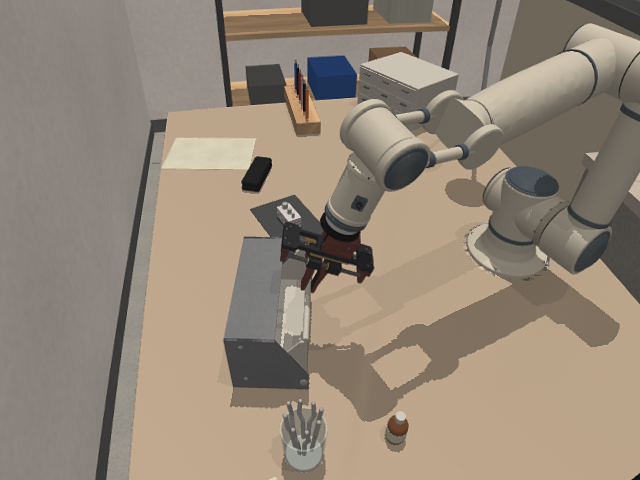

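The bin is shut against its stop (14 N reaction). I release and retreat along the tool axis.

Run:
```python
from h import *
z,q=lean(.35);T=B(0,2,0,125)-z*.003
move_l(T,.03);gripper_open();print(state()['ft_force'].round(1))
move_l(T-z*.03,.06);move_l(T-z*.12,.15);move_l(T-z*.12+[-.12,0,.12],.25);hold(.3)
d=snap('top','t11');e=snap('scene','s11');print(state()['time'],state()['ft_force'].round(1))
for dd,n in((d,'t'),(e,'s')):
    vv,uu=np.mgrid[180:400,200:340] if n=='s' else np.mgrid[160:280,190:330]
    P=bydepth(dd,np.c_[uu.ravel(),vv.ravel()]);Q=tobin(0,P)
    m=(abs(Q[:,1])<120)&(abs(Q[:,2]-125)<12)&(abs(Q[:,0])<25);print(n,m.sum(),np.median(Q[m],axis=0).round(1))
c=d['frame'][150:290,190:450];cv2.imwrite('pics/t11z.png',cv2.resize(c,None,fx=3,fy=3,interpolation=cv2.INTER_CUBIC))
for n,(x0,y0,x1,y1) in {'jar':(140,185,190,235),'bottle':(150,260,180,290),'case':(440,200,505,250)}.items():
    print(n,cv2.absdiff(d['frame'],load('t0')['frame'])[y0:y1,x0:x1].mean())
```

```text
[ 0.2 -0.8 -1.1]
39.0417 [0.2 0.3 0.1]
t 404 [  1.3  -1.1 130. ]
s 527 [  1.1  19.3 128.7]
jar 2.6012
bottle 2.4503703703703703
case 2.996923076923077
```

View pics/t11z.png

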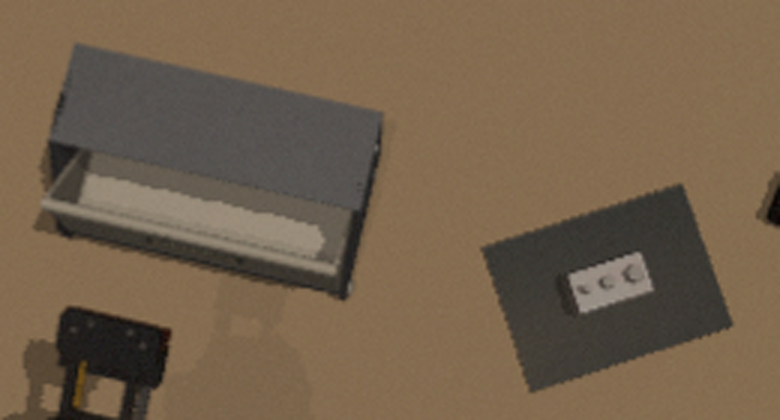

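View pics/s11.png

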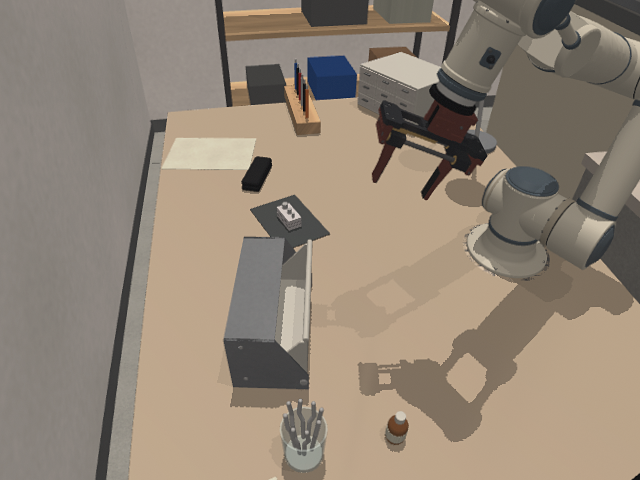

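The bin's lip is back where it started (top zoom line (42,202)–(336,270)). The block stands mid-pad with its posts up at (610,283). The bystanders are unchanged, the robot is clear, and the clock reads 39 s.

```bash
python3 -c "
from h import *
job_done()"
```

```text
the job is handed in; nothing more can be done
```

The job is done and handed in at about 39 s of the 72 s allowed. I pinched the lip and tilted the bin forward onto its stop. I then took the block out, lowered it onto the pad until about 7 N of contact showed, and pinched the bin shut again until it met its stop at about 14 N.

Last checks:
- **Bin:** the shut bin's lip measures within about 1 mm of its starting x. Its depth reading came out 4–5 mm high, consistent with seeing the top of the bar.
- **Block:** it stands posts up with its top at 38–39 mm, within 0.5° of the pad's long side. It is about 2.4 mm from the pad centre along the long side in the top view. The scene view says 5.4 mm, but that mask likely took in a side face, so I trust the top view more.
- **Bystanders:** the jar, bottle and case look unchanged from the first picture, with only noise-level pixel differences.
- **Robot:** it is clear of everything, with about 0 N at the wrist.

The first masks for the placed block caught the bench and gave wrong figures, so I redid them.

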